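# Push a pipe offcut up the infeed past its spring catch

## Task

Push the pipe offcut up the sloped steel channel with your fingertips, keeping them on it until it has passed over the spring catch, so that it lies in the pocket between the catch and the end stop with the catch sprung up behind it and cannot roll back. Do not pick it up: it stays on the channel floor all the way, and the other things on the bench are left where they are. Finish with the fingers clear.

Things in the scene. Friction and masses are not known exactly. Their poses are not given: they have to be found in the camera images.
- channel: Steel U-channel, 380 mm long, sloped 0.14 rad, fixed on legs over a base plate 130 mm wide. Origin: top of its floor, mid length and width, 65 mm above the bench. x: uphill along the floor, y across, z square to it. Flanges 105 mm apart inside, 5 mm thick, 28 mm above the floor. A 44 mm wide slot in mid floor, x = 28 to 112 mm, holds the catch. Stands elsewhere and turned each time.
- lip (a point): Mid point of the top edge, uphill side, of the lip at the channel's low end: 15 mm above the floor, channel x = -182 mm. The lip is 8 mm thick; the channel ends just behind it.
- stop (a point): The end stop, a plate across the high end, 55 mm high and 8 mm thick: this point is the foot of its downhill face, on the floor, channel x = 165 mm.
- pipe: The round part: dark steel pipe offcut, 60.3 mm diameter, 95 mm long, 0.3 to 0.5 kg, lying across the channel and rolling along it. Origin: on its axis, mid length; y is the axis, x and z turn as it rolls. It starts against the lip, axis at channel x = -156, z = 30 mm, and rolls back there if let go below the catch. It meets the end stop at x = 135 mm; held by the catch it rests at about x = 126 mm.
- catch (a joint): Spring catch: steel plate 40 mm wide, 70 mm long, hinged at its downhill end (channel x = 35 mm), rising uphill like a ramp. 0 rad = sprung up, 0.14 = flush with the floor. The pipe pushed uphill rides over it and presses it down (about 1.5 to 2 N at the nose; pushing takes 1 to 25 N, most at the foot of the catch); once the pipe's axis is beyond x = 127 mm the nose springs up behind it and stops it rolling back.
- catch_nose (a point): Mid point of the upper edge of the catch's nose (its uphill end): channel x = 104 mm and 10 mm above the floor when the catch is up.
- hammer: Bystander: a hammer 270 mm long lying beside the infeed. Origin under its middle, x along the handle towards the head.
- magnet_square: Bystander: a flat triangular magnetic welding square, 100 mm by 100 mm, 16 mm thick, red, lying on the bench beside the infeed. Origin under its middle.
- nipple: Bystander: a short thin pipe piece standing upright on the bench, 33.7 mm diameter, 55 mm tall. Origin under its middle.

How it is judged:
By the outcome, as a careful person would: the job done as asked, in the order asked, and still so for the second after the job is handed in, with the robot touching nothing.
It also fails if it takes over 40 s, if anything falls off the work surface, if the arm or the gripper's body presses on something with over 40 N, if the wrist force passes 120 N, or if a joint passes its speed limit or range.

## Robot

A 6-joint arm with a two-finger parallel gripper is mounted at the origin on the work surface. World frame = base frame: x ahead of the robot, y to its left, z up, the work surface at z = 0. Lengths are in m, angles in rad, forces in N, time in s.
With the tool pointing down it reaches from about 0.275 to 0.75 m from the base axis. Payload 10.2 kg.
Tool frame: the origin (TCP) lies midway between the tips of the shut fingers; the grasp point (between the pads) lies 19 mm behind it (robot.tcp_to_grasp is the distance from the TCP to the grasp point, in m); z points along the fingers, y is the line along which they close (so a half turn about z gives the same grasp; the last joint's range is limited). The gripper opens to 88 mm and grips with 3 to 60 N. Pads are 18 mm wide; open, the fingers measure 123 mm over their backs; the gripper's body (75 mm by 187 mm) begins 45 mm behind the grasp point.
Start: joints at [-0.223, 0.313, 1.498, -0, 1.331, -0.223], TCP at [0.525, -0, 0.239] pointing down, gripper open.
Joint ranges: [-2.94, 2.94], [-0.97, 2.17], [0.19, 2.56], [-1.23, 4.37], [0.02, 3.11], [-2.88, 2.88]. Speed limits (rad/s): [2.39, 2.39, 3.01, 3.14, 3.14, 3.14].

## Interface

Orientations are given as a unit quaternion [x, y, z, w].
In Python, from plant import robot, jaws, kinematics, get_obs, vision, order gives the robot as it stands. Calls block until the motion is done:
- robot.movep(position, orientation): joint-space move of the TCP to a pose.
- robot.servo_line(position, ori=None, feed=0.15, stop_force=None): straight line of the TCP; ori=None keeps the orientation; feed is the mean speed in m/s. With stop_force (N) it stops when the force on the tool has changed by that much, and returns True; else False.
- robot.goto_joints(angles): joint-space move.
- jaws.gripper_to(opening, squeeze=None): finger opening in m; squeeze is the grip in N (None keeps the last); returns when the fingers have stopped.
- robot.wait(seconds).
- kinematics.ik(position, orientation): joint angles nearest the present ones, or None.
- get_obs(): the state.
- vision.grab_frame(name): name is "scene" or "side" or "wrist"; returns the picture (420x560x3 uint8, red, green, blue); there is no depth.
- vision.get_calibration(name): a dict with "fovy" (degrees; the focal length in pixels is half the picture's height over the tangent of half this angle, whatever the lens; pixels are square), "cx", "cy" (the principal point, pixels), "D" ([k1, k2, p1, p2, k3] as OpenCV has them; the pictures are not rectified), "rvec" (rotation vector, rad) and "tvec" (3), from world to camera coordinates, as OpenCV has them. Camera axes: x right, y down, z forward; pixel columns grow to the right and rows downward; lengths in m; the calibration is good to about 2 mm. A picture is of the moment at which its call begins: read the wrist's pose just before it. get_calibration takes no time and is no camera call; for the wrist camera it gives the pose at the moment of the call.
A pose or a line that the arm cannot do raises robot.IKError and nothing moves.
- order.close_job(): hands the job in; it is judged then, once.
The state is a dict: "time": time; "joint_positions": joint angles; "joint_velocities": joint speeds; "joint_torque": joint torques, N m; "tcp_pos": TCP position; "eef_rot": TCP orientation; "wrist_force": force on the tool from outside, world axes, zero at the start; "wrist_torque": the same for the moment, N m; "gripper_width": finger opening in m; "finger_force": force on a finger pad.
Only numpy, scipy, OpenCV 4.12 (cv2) and the standard library are available. Lean on these libraries where they do the work, as an engineer would, in place of code of your own. Each camera call takes 0.05 s, during which the arm holds its last target. There are 200 camera calls.

## Working session

There is one attempt and no reset: what is moved stays moved. The work goes in short steps, each a Python script; the robot and the scene stay as the last script left them, time stands still between calls to the robot, and variables do not carry over. Pictures are saved under pics/ and viewed, at most 10 in all, crops included, and the job is handed in when it is done.

```bash
ls; mkdir -p pics
python3 - <<'E'
from plant import robot, jaws, kinematics, get_obs, vision, order
import cv2
for n in ("scene","side"):
    cv2.imwrite(f"pics/{n}0.png",vision.grab_frame(n)[:,:,::-1]); print(vision.get_calibration(n))
print(get_obs())
E
```

```text
pics
{'fovy': 45.837268854430604, 'cx': 279.8791167216733, 'cy': 213.04968737383967, 'D': array([-0.07170306,  0.        ,  0.        ,  0.        ,  0.        ]), 'rvec': array([ 2.07764981,  0.93815581, -0.44540204]), 'tvec': array([-0.44784598, -0.15422735,  1.39305324])}
{'fovy': 51.36042223166041, 'cx': 273.5385820665452, 'cy': 210.4864570795608, 'D': array([0.00603508, 0.        , 0.        , 0.        , 0.        ]), 'rvec': array([ 0.80023289, -2.68041514,  0.97370553]), 'tvec': array([0.52637455, 0.2221858 , 0.68220208])}
{'time': 0.1, 'joint_positions': array([-2.23423260e-01,  3.13372470e-01,  1.49833685e+00, -2.53327202e-06,
        1.33099500e+00, -2.23406636e-01]), 'joint_velocities': array([-8.65564662e-04,  5.75393879e-04, -1.50127881e-03,  1.33680840e-03,
       -8.27983525e-05, -3.97581096e-04]), 'joint_torque': array([ 3.19868399e-03, -4.02814186e+01, -2.52645475e+01,  6.95334817e-02,
        3.42543027e-02, -5.51177254e-05]), 'tcp_pos': array([5.24787885e-01, 2.31929689e-05, 2.38238469e-01]), 'eef_rot': array([ 7.07112336e-01,  7.07101008e-01, -2.97225447e-04, -4.69690707e-04]), 'wrist_force': array([ 0.41214265,  0.88037919, -0.28472659]), 'wrist_torque': array([ 0.00875524, -0.01688931,  0.04816792]), 'finger_force': 0.0, 'gripper_width': 0.08794704670138517}
```

View pics/scene0.png

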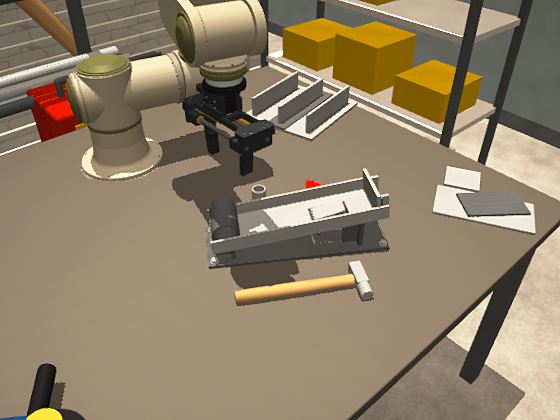

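View pics/side0.png

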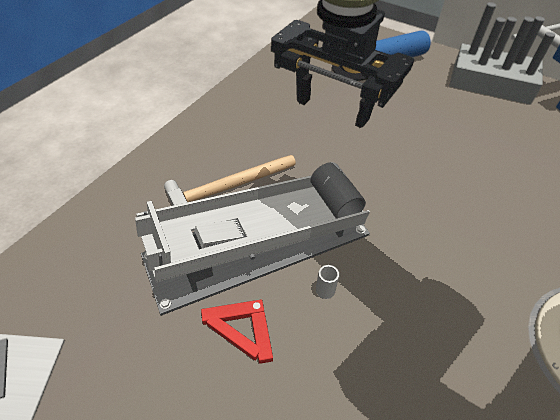

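The scene view shows the channel with the pipe at its low end (about 225,218) and the stop at about (372,185). The side view shows the stop near (155,235), the pipe near (338,188) and the catch near (220,232). I'll zoom in to pick points.

Run:
```python
import cv2
a=cv2.imread("pics/side0.png")[150:320,125:385]; cv2.imwrite("pics/sidec.png",cv2.resize(a,None,fx=3,fy=3,interpolation=cv2.INTER_CUBIC))
a=cv2.imread("pics/scene0.png")[160:275,200:400]; cv2.imwrite("pics/scenec.png",cv2.resize(a,None,fx=4,fy=4,interpolation=cv2.INTER_CUBIC))
```

```text
(no output)
```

View pics/sidec.png

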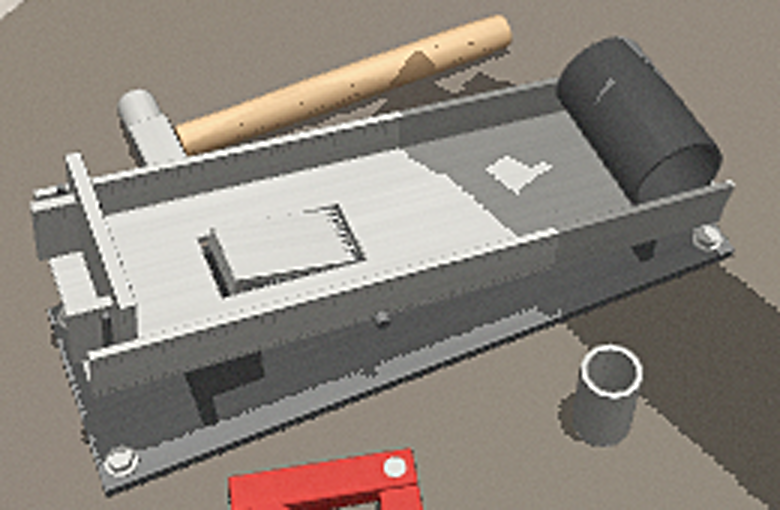

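View pics/scenec.png

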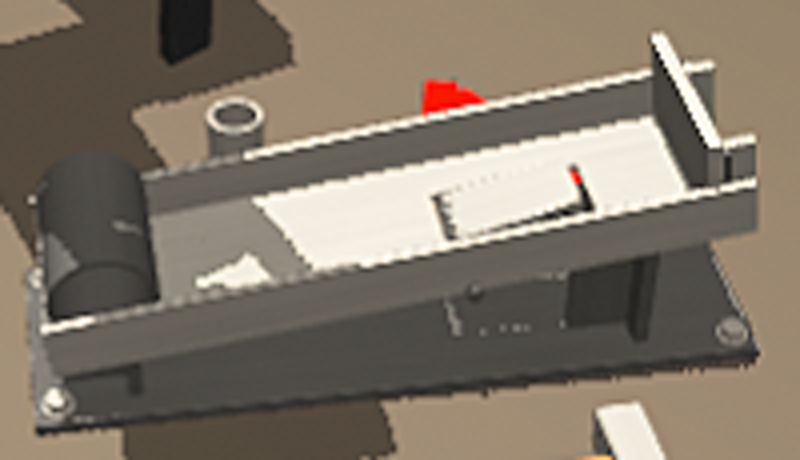

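Picked points, as crop pixels. Scene: stop foot at (652,118) and (690,188), near flange ends at (755,182) and (42,328), far flange high end at (713,65), nose at about (581,185). Side: near flange ends at (733,183) and (90,354), nose edge from (212,230) to (235,290). I'll cast rays onto planes at the known heights.

```bash
cat > h.py <<'E'
from plant import robot, jaws, kinematics, get_obs, vision, order
import numpy as np, cv2
from scipy.spatial.transform import Rotation as R
from scipy.optimize import least_squares
def cam(n):
    c=vision.get_calibration(n); f=210/np.tan(np.radians(c["fovy"])/2)
    return np.array([[f,0,c["cx"]],[0,f,c["cy"]],[0,0,1]]),c["D"],c["rvec"],c["tvec"]
def ray(n,p):
    K,D,rv,tv=cam(n); u=cv2.undistortPoints(np.array([[p]],float),K,D)[0,0]
    r=cv2.Rodrigues(rv)[0]; return -r.T@tv, r.T@np.r_[u,1]
def onplane(n,p,z):
    o,d=ray(n,p); return o+d*(z-o[2])/d[2]
def proj(n,P):
    K,D,rv,tv=cam(n); return cv2.projectPoints(np.array(P,float),rv,tv,K,D)[0][:,0]
def frame(q):   # X,Y,yaw -> rotation, origin of channel
    return R.from_euler("ZY",[q[2],-.14]).as_matrix(), np.array([q[0],q[1],.065])
E
python3 - <<'E'
from h import *
sc=lambda u,v:(200+u/4-.4,160+v/4-.4)
sd=lambda u,v:(125+u/3-.3,150+v/3-.3)
# name: camera, pixel, channel x, |y| sign unknown (s=+1 far side in scene), z
pts=[("stopfootF","scene",sc(652,118),165,52.5,0),("stopfootN","scene",sc(690,188),165,-52.5,0),
("flNhi","scene",sc(757,182),190,-57.5,28),("flNlo","scene",sc(42,330),-190,-57.5,28),("flFhi","scene",sc(714,65),190,57.5,28),
("side near lo","side",sd(733,182),-190,57.5,28),("side near hi","side",sd(88,354),190,57.5,28),
("noseF","side",sd(236,291),104,20,10),("noseN","side",sd(211,231),104,-20,10)]
W=[]
for n,c,p,x,y,z in pts:
    w=onplane(c,p,.065+(x*np.sin(.14)+z*np.cos(.14))/1e3); W.append(w); print(n,w.round(4))
best=None
for s in (1,-1):
    P=np.array([[x,s*y,z] for _,_,_,x,y,z in pts])/1e3
    def res(q):
        Rm,o=frame(q); return np.concatenate([proj(c,[Rm@P[i]+o])[0]-p for i,(n,c,p,*_) in enumerate(pts)])
    for y0 in np.arange(-3,3.2,1.5):
        f=least_squares(res,[*np.mean(W,0)[:2],y0],loss="soft_l1")
        if best is None or f.cost<best[0].cost: best=(f,s,res(f.x))
f,s,r=best; print(s,f.x,f.cost); print(r.reshape(-1,2).round(1))
np.save("q.npy",f.x)
Rm,o=frame(f.x)
for P in ([-156,0,30],[135,0,30],[165,0,0]): print((Rm@np.array(P)/1e3+o).round(4))
E
```

```text
stopfootF [0.6213 0.2994 0.088 ]
stopfootN [0.6784 0.2652 0.088 ]
flNhi [0.722  0.2616 0.1192]
flNlo [ 0.5201 -0.055   0.0662]
flFhi [0.637  0.3295 0.1192]
side near lo [0.4255 0.002  0.0662]
side near hi [0.6282 0.3187 0.1192]
noseF [0.608  0.2362 0.0894]
noseN [0.6444 0.2126 0.0894]Traceback (most recent call last):
  File "<stdin>", line 18, in <module>
    return func(*args, **kwargs)
    result = trf(vector_fun.fun, vector_fun.jac, x0, f0, J0, lb, ub, ftol, xtol,
                 gtol, max_nfev, x_scale, loss_function, tr_solver,
                 tr_options.copy(), verbose, callback=callback_wrapped)
    return trf_no_bounds(
        fun, jac, x0, f0, J0, ftol, xtol, gtol, max_nfev, x_scale,
        loss_function, tr_solver, tr_options, verbose, callback=callback)
    J = jac(x)
    self._update_jac()
    ~~~~~~~~~~~~~~~~^^
    self.J = self.jac_wrapped(xp_copy(self.x), f0=self.f)
             ~~~~~~~~~~~~~~~~^^^^^^^^^^^^^^^^^^^^^^^^^^^^
    J, dct = approx_derivative(
             ~~~~~~~~~~~~~~~~~^
        self.fun,
        ^^^^^^^^^
    ...<2 lines>...
        **self.finite_d
[... 354 characters left out ...]
[f_eval - f0 for f_eval in f_evals]
                                    ^^^^^^^
    f = np.atleast_1d(self.fun(x, *self.args, **self.kwargs))
                      ~~~~~~~~^^^^^^^^^^^^^^^^^^^^^^^^^^^^^^
    return np.atleast_1d(self.fun(x))
                         ~~~~~~~~^^^
    return self.f(x, *self.args, **self.kwargs)
           ~~~~~~^^^^^^^^^^^^^^^^^^^^^^^^^^^^^^
  File "<stdin>", line 16, in res
  File "h.py", line 14, in proj
    K,D,rv,tv=cam(n); return cv2.projectPoints(np.array(P,float),rv,tv,K,D)[0][:,0]
              ~~~^^^
  File "h.py", line 6, in cam
    c=vision.get_calibration(n); f=210/np.tan(np.radians(c["fovy"])/2)
ValueError: time passes only in moves, steps and waits
```

```bash
cat >> h.py <<'E'
Rm,O=frame([.576,.1351,1.002])
def P(x,z,y=0): return Rm@np.array([x,y,z])/1e3+O
def quat(s=1):
    y=s*Rm[:,1]; z=-Rm[:,2]; return R.from_matrix(np.c_[np.cross(y,z),y,z]).as_quat()
def pipe_state(): o=get_obs(); c=Rm.T@(o["tcp_pos"]-O)*1e3; return c.round(1),(Rm.T@o["wrist_force"]).round(1),round(o["time"],2)
E
python3 - <<'E'
from h import *
for s in (1,-1):
    for a in ((-215,110),(-215,23),(100,23),(80,110)):
        j=kinematics.ik(P(*a),quat(s)); print(s,a,None if j is None else np.round(j,2))
j={s:kinematics.ik(P(-215,110),quat(s)) for s in (1,-1)}
q0=get_obs()["joint_positions"]
s=min((k for k in j if j[k] is not None),key=lambda k:np.abs(j[k]-q0).max()); print("use",s)
open("s.txt","w").write(str(s))
jaws.gripper_to(.050)
robot.movep(P(-215,110),quat(s))
robot.servo_line(P(-215,23),feed=.08)
print(pipe_state())
a=vision.grab_frame("side")[130:300,150:410]; b=vision.grab_frame("scene")[120:290,150:410]
cv2.imwrite("pics/pre.png",np.vstack([cv2.resize(i,None,fx=1.75,fy=1.75) for i in (a,b)])[:,:,::-1])
E
```

```text
1 (-215, 110) None
1 (-215, 23) None
1 (100, 23) [ 0.11  0.68  1.3   0.12  1.08 -2.51]
1 (80, 110) [ 0.07  0.55  1.29  0.12  1.22 -2.54]
-1 (-215, 110) [-0.46  0.24  1.87  0.16  1.02  0.02]
-1 (-215, 23) [-0.43  0.4   1.93  0.19  0.8   0.  ]
-1 (100, 23) [0.11 0.68 1.3  0.12 1.08 0.63]
-1 (80, 110) [0.07 0.55 1.29 0.12 1.22 0.6 ]
use -1
(array([-214.9,   -0.3,   23.4]), array([-0.1, -0.4, -0.2]), 2.65)
```

View pics/pre.png

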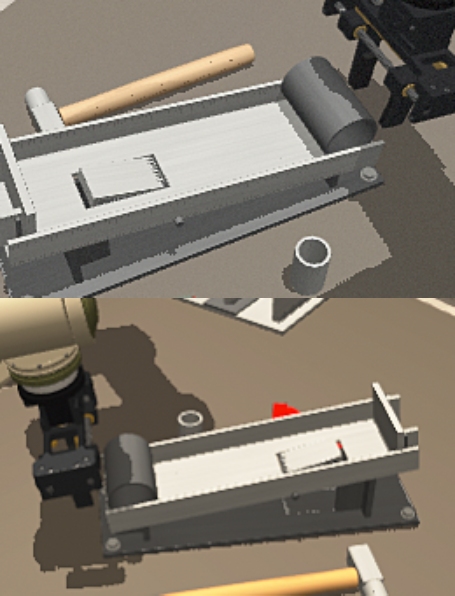

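The fingers stand behind the pipe, centred between the flanges and clear of everything. Next is the push.

Run:
```python
from h import *
print(robot.servo_line(P(-190,23),feed=.03,stop_force=30),pipe_state())
for x in (-100,-20,10,30,50,70,80):
    print(robot.servo_line(P(x,23),feed=.05,stop_force=45),pipe_state())
a=vision.grab_frame("side")[130:300,110:370]; b=vision.grab_frame("scene")[120:290,150:410]
cv2.imwrite("pics/mid.png",np.vstack([cv2.resize(i,None,fx=1.75,fy=1.75) for i in (a,b)])[:,:,::-1])
```

```text
False (array([-1.90e+02,  1.00e-01,  2.29e+01]), array([ 0. , -0.5, -0.1]), 3.73)
False (array([-100.1,    0. ,   23. ]), array([-1.3,  0.5,  1.6]), 5.68)
False (array([-20.1,   0. ,  23. ]), array([-0.8,  0.4,  1. ]), 7.43)
False (array([ 9.8,  0. , 22.9]), array([-1.4, -0.4,  1.4]), 8.18)
False (array([30. ,  0.3, 22.7]), array([-0.1,  0.7, -0.6]), 8.73)
False (array([50. ,  0.2, 22.8]), array([-0.4, -0.1, -0.1]), 9.28)
False (array([70. ,  0.2, 22.8]), array([ 0.1,  0.3, -0.9]), 9.83)
False (array([80.2,  0. , 22.9]), array([-0.7,  0.6, -0.1]), 10.18)
```

View pics/mid.png

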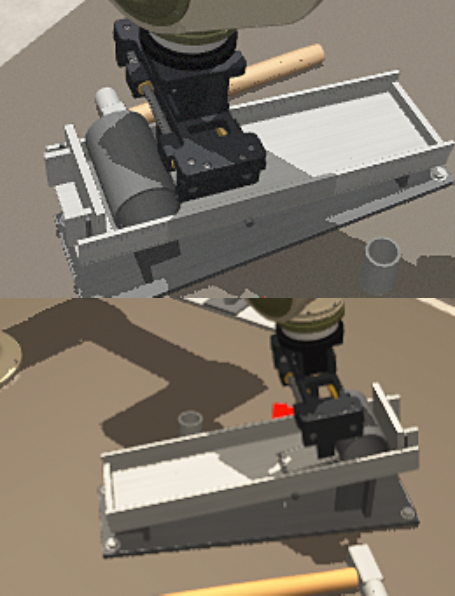

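The pipe is still on the fingertips, close to the stop. I'll finish in small steps until the force rises at the stop.

Run:
```python
from h import *
for x in np.arange(82,104,1.5):
    hit=robot.servo_line(P(x,23),feed=.02,stop_force=8); robot.wait(.1); st=pipe_state(); print(round(x,1),hit,st)
    if hit or st[1][0]<-6: break
robot.wait(.3)
a=vision.grab_frame("side")[130:300,110:370]; b=vision.grab_frame("scene")[120:290,150:410]
cv2.imwrite("pics/end.png",np.vstack([cv2.resize(i,None,fx=1.75,fy=1.75) for i in (a,b)])[:,:,::-1])
```

```text
82.0 False (array([82.,  0., 23.]), array([-0.2, -0.8, -0.1]), 10.63)
83.5 False (array([83.5,  0. , 23. ]), array([ 0.3, -0. ,  0.9]), 10.98)
85.0 False (array([85., -0., 23.]), array([-0.7,  0.5,  0.4]), 11.33)
86.5 False (array([86.5, -0.1, 23.1]), array([-2.1,  0.4,  1. ]), 11.68)
88.0 False (array([88.1, -0. , 23. ]), array([-1.4, -0.4,  1.6]), 12.03)
89.5 False (array([89.6,  0. , 23. ]), array([-1.2, -1.2,  0.4]), 12.38)
91.0 False (array([91.1,  0. , 22.9]), array([-1.5,  0. ,  0.7]), 12.73)
92.5 False (array([92.5,  0. , 23. ]), array([-2.8,  0.1,  0.8]), 13.08)
94.0 False (array([92.7, -0.1, 22.9]), array([-9.6,  0.7,  4.7]), 13.43)
```

View pics/end.png

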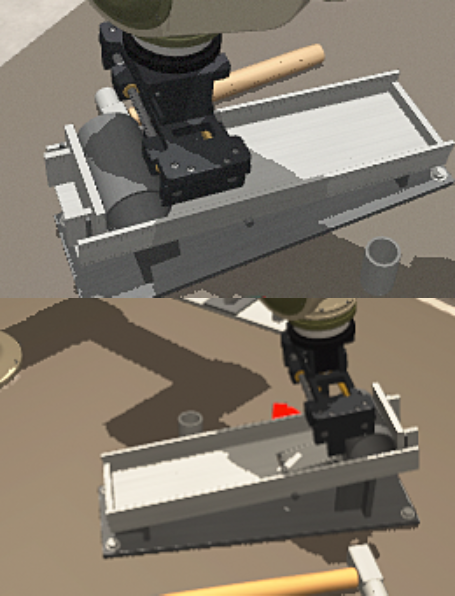

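The pipe is against the stop, with 9.6 N at TCP x = 92.7, close to the expected 96. Now I back off slowly, lift clear and check.

Run:
```python
from h import *
robot.servo_line(P(80,23),feed=.02); robot.servo_line(P(55,24),feed=.06); print(pipe_state())
robot.servo_line(P(55,120),feed=.1)
robot.servo_line(P(-60,200),feed=.2); robot.wait(.5); print(pipe_state())
a=vision.grab_frame("side")[150:320,110:370]; b=vision.grab_frame("scene")[140:280,190:410]
cv2.imwrite("pics/fin.png",np.vstack([cv2.resize(i,(520,int(520*i.shape[0]/i.shape[1]))) for i in (a,b)])[:590,:,::-1]) if 0 else None
a=cv2.resize(a,(455,297)); b=cv2.resize(b,(455,290)); cv2.imwrite("pics/fin.png",np.vstack([a,b])[:,:,::-1])
```

```text
(array([54.9, -0.2, 24.2]), array([ 0.9, -1.4,  0.9]), 15.25)
(array([-59.9,   0. , 199.9]), array([ 0.2, -0.9,  0.2]), 17.71)
```

View pics/fin.png

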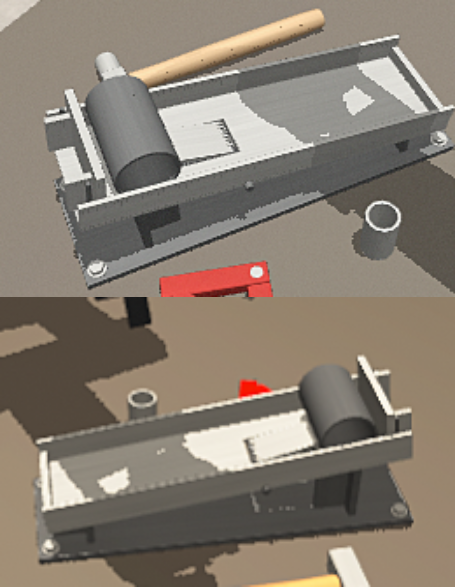

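The pipe stays in the pocket by the stop, at about (132,125) in the side crop and (340,405) in the scene crop. The catch is up behind it, the bystanders haven't moved and the fingers are clear.

```bash
python3 -c "
from plant import order
print(order.close_job())"
```

```text
the job is handed in; nothing more can be done
None
```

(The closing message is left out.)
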